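Free the cam, push the follower slide home on the bracket and lock it

ROBOT

A 6-joint arm with a two-finger parallel gripper is mounted at the origin on a cart in front of the work surface, level with it; the furniture and walls round the work are solid. World frame = base frame: x ahead of the robot, y to its left, z up, the work surface at z = 0. Lengths are in mm, angles in rad, forces in N, time in s.
With the tool pointing down it reaches from about 275 to 1000 mm from the base axis. Payload 8.4 kg.
Tool frame: the origin (TCP) lies midway between the tips of the shut fingers; the grasp point (between the pads) lies 19 mm behind it (env.hold_point_z is the distance from the TCP to the grasp point, in mm); z points along the fingers, y is the line along which they close (so a half turn about z gives the same grasp; the last joint's range is limited). The gripper opens to 85 mm and grips with 20 to 120 N. Pads are 22 mm wide; open, the fingers measure 114 mm over their backs; the gripper's body (76 mm by 85 mm) begins 54 mm behind the grasp point. The pads swing forward as they close: fully open they stand 13 mm farther back than shut.
Start: joints at [1.22, 0.353, 1.633, -0, 1.155, -0.002], TCP at [213.605, 587.368, 231.281] pointing down, gripper open.
Joint ranges: [-2.63, 2.63], [-0.92, 2.1], [0.06, 2.66], [-1.3, 4.44], [0, 2.69], [-3.02, 3.02]. Speed limits (rad/s): [2.22, 2.22, 2.79, 3.14, 3.14, 3.14].

INTERFACE

Orientations are given as [roll, pitch, yaw] about the fixed x, y, z axes, in that order (R = Rz(yaw) Ry(pitch) Rx(roll)).
In Python, from cell import env gives the robot as it stands.
- The arm moves only by the tool apply_moves, never from a script. Its argument "rows" is a list that holds one entry, the list of rows, each a list of 7 numbers: the turn, a rotation vector about the world's x, y, z in rad, then the shift along the world's x, y, z in mm, then the opening, from -1 (shut) to 1 (fully open). In form: [[[ax, ay, az, dx, dy, dz, fingers], ...]]. A call has 1 to 5 rows; each row is the pose to reach, as a shift and turn from the pose commanded when the call began; what a row does not reach only later rows make up. A row lasts 1/10 s, in which the tool goes at most 50 mm and 8.59 degrees, less where a joint would pass 70% of its speed; a pose out of reach is approached as far as the arm can. A call with a gripper value outside its range is refused whole. The fingers move at their own pace and stop on an object; "force" is the grip in N (left out, the last holds). Time passes only in rows, so rows that repeat a pose let the fingers close. It gives the time, the measured TCP pose, the force, the opening and the grip force at its end, in the units of the state.
- env.sense(): the state, without advancing time (a new reading comes with each control period).
- env.snapshot(name): name is "side" or "top" or "wrist"; returns a dict with "frame" (420x560x3 uint8, blue, green, red), "intrinsics" (3x3 intrinsics, pixels), "k1" (the pictures are not rectified: a ray, as slopes to the right and down, at radius r is drawn at 1 + k1 r^2 times it, then the intrinsics apply), "cam_to_world" (4x4, takes a point from camera to world coordinates). Camera axes: x right, y down, z forward; pixel columns grow to the right and rows downward; lengths in mm; the calibration is good to about 2 mm. A picture is of the moment at which its call begins. There is no depth.
- env.hand_in(): hands the job in; it is judged then, once.
Trained networks look in the newest picture that a camera, given by its name, has taken for a name from the list of things; names that differ only in an ending like _2 or _b are one class to them, and where a whole thing is asked for, a point or a joint stands for the part that bears it (a point fixed in the world has none). Each returns a list of dicts, best first, with "score" (0 to 1); they miss things now and then, are a little off and sometimes report something else, mostly with a low value. They report only what shows in the picture. A call takes as long as a camera call. They do not tell look-alikes from the thing itself.
- env.boxes_of(query, camera): "position" ([x, y, z] in mm, in world coordinates, good to about 4 mm: the middle of the surface that is visible of it).
- env.cut_out(query, camera): "mask" (420x560 bool, what is visible of it).
- env.tip_of(query, camera): "position" ([x, y, z] in mm, in world coordinates, good to about 4 mm: a listed point, or the origin of a listed thing).
The state is a dict: "time": time; "qpos": joint angles; "joint_velocities": joint speeds; "joint_efforts": joint torques, N m; "position": TCP position; "ee_rot": TCP orientation; "contact_force": force on the tool from outside, world axes, zero at the start; "wrist_torque": the same for the moment, N m; "gripper_width": finger opening in mm; "grip_force": force on a finger pad.
Only numpy, scipy, OpenCV 4.12 (cv2) and the standard library are available. Lean on these libraries where they do the work, as an engineer would, in place of code of your own. Each camera call takes 0.05 s, during which the arm holds its last target. There are 200 camera calls.

TASK

Set the machined bracket up for measuring in the clamping fixture: swing the cam lever round to its open stop so that the cam's low side faces the slide and lets its follower roller pass, push the slide forward by its push plate until it has the bracket square and hard against both dowel pins, then swing the lever back to its locked stop so that the cam stands behind the roller and the slide cannot back off. Do it all by gently pushing with the fingertips, gripping nothing; do not touch the cleaned bracket itself, and leave the setting ring, gauge block and loupe beside the fixture where they are.

Things in the scene. Friction and masses are not known exactly. Their poses are not given: they have to be found in the camera images.
- fixture: Clamping fixture on the granite, grey base plate 230 x 138 x 12 mm. Origin on the granite; x = direction in which the slide is pushed, y = left of it, z up. Plate: x -130 to 100, y -83 to 55 mm. Slide and ways on the line y = 0 (ways to y +-30, 23 mm high), cam at the right. Two dowel pins, 10 mm thick, 30 mm high, at x 72, y +-20 mm. Nothing is higher than 56 mm; all is open above.
- pusher_slide (a joint): Travel of the steel slide along the fixture's x, m: 0 = fully back, 0.0542 = bracket hard against both pins, 0.062 = end of travel with no bracket. Starts at 0 to 0.008. Stiff (3 N), stays where it is left. An ear on its right carries the cam follower, a 12 mm roller 28 mm right of the centre line; with the cam locked the roller meets the cam at 0.0105 and the slide goes no farther.
- push_face (a point): Middle of the back of the slide's dark upright push plate, 44 mm above the granite; moves with the slide (at x -118 mm of the fixture when the slide is at 0). The plate is 34 mm wide, 14 to 56 mm above the granite, its back looks to the fixture's -x: push it along +x. About 5 N moves it; over 30 N is forcing it. The space behind it is free.
- cam_lever (a joint): Cam and lever angle, rad, growing clockwise from above: 0 = open stop, cam's low side to the slide, roller passes (it does up to 0.4); 2.18 = locked stop, high side in the roller's path. Starts at 2.05 to 2.18. In the fixture's frame the lever points along the angle -0.611 minus this value, counter-clockwise from x: -35 deg (ahead, right) to -160 deg (back, right). About 5 N at the knob moves it; it stays.
- lever_knob (a point): Axis of the lever's upright black round knob, 16 mm thick, 22 to 50 mm above the granite; the point is 36 mm above the granite and 80 mm from the pivot, and turns with the lever. Push the knob's side with the fingertips along its arc. The bar from pivot to knob is 10 mm wide, 31 to 38 mm above the granite. 10 N or so swings it to either stop; over 30 N is forcing it.
- cam_pivot (a point): Axis of cam and lever, at x -30, y -48.5 mm of the fixture; point 36 mm, top of its screw 42 mm above the granite. Cam disc 40 mm across, its centre 8 mm off this axis, 24 to 32 mm above the granite. Two stop pins, 6 mm thick, 38 mm high, stand 36 mm from the axis, one at each end of the lever's sweep.
- bracket_mid (a point): Middle of the base of the machined aluminium bracket, 17 mm above the granite. L shape: base 40 mm (along the push) x 60 x 10 mm, a wall 42 mm high at its left end. It stands loose on the plate between the slide's nose and the pins, 5 to 11 mm short of its seat, up to 9 degrees askew. This point's x lies along the fixture's x when the bracket is square. Only the slide may move it.
- bracket_seat (a point): Where bracket_mid belongs, seen from above, with the bracket against both pins; fixed to the fixture at x 47, y 0 mm, on the plate's top, axes as the fixture's. Sideways 12 mm either way will do.
- setting_ring: Loose steel ring, 52 mm across, 18 mm high, on the granite left of the fixture; origin under its centre. Leave alone.
- gauge_block: Loose steel gauge block, 19 x 36 mm, 30 mm high, on the granite left of the fixture's far end; origin under its centre. Leave alone.
- loupe: Loose black loupe, 34 mm across, 30 mm high, on the granite to the right beyond the fixture's far end; origin under its centre. Leave alone.
There are look-alikes about, which are no part of the job. There is more than one size of the part that bears bracket_mid; the job needs the smallest.

How it is judged (in metres and radians):
On the way, in this order (a step that is already met when the one before it is completed fails the run):
1. the cam lever is round at its open stop (under 0.25 rad) while the slide is still back (under 15 mm) (value of joint cam_lever below 0.25 rad and value of joint pusher_slide below 0.015 m), for 0.1 s.
2. with the cam still open (under 0.4 rad) the slide has been pushed forward and has the bracket square against both pins (value of joint cam_lever below 0.4 rad and x of bracket_mid in the frame of bracket_seat between -0.002 and 0.002 m and y of bracket_mid in the frame of bracket_seat between -0.012 and 0.012 m and angle between the x axis of bracket_mid and the x axis of bracket_seat, either way round below 0.035 rad and angle between bracket_mid's own z axis and vertical below 0.05 rad and value of joint pusher_slide above 0.05215 m), for 0.1 s.
At the end, for the whole second after the job is handed in: The lever is at its locked stop (over 2.08 rad), the slide is forward within 2 mm of its clamped place, the bracket stands on the plate within 2 mm of its place against both dowel pins, within 12 mm sideways and 2 degrees of square, and all is at rest (value of joint cam_lever above 2.08 rad and x of bracket_mid in the frame of bracket_seat between -0.002 and 0.002 m and y of bracket_mid in the frame of bracket_seat between -0.012 and 0.012 m and angle between the x axis of bracket_mid and the x axis of bracket_seat, either way round below 0.035 rad and angle between bracket_mid's own z axis and vertical below 0.05 rad and value of joint pusher_slide above 0.05215 m and linear speed of bracket below 0.01 m/s and velocity of joint pusher_slide between -0.005 and 0.005 m/s); the robot touches nothing.
It fails at once if the robot touches the bracket (contact force between any of the fingers, the arm and bracket above 0.3 N).
It fails at once if the bracket is lifted off the plate or tipped (height (world z) of bracket_mid above 0.023 m or angle between bracket_mid's own z axis and vertical above 0.15 rad).
It fails at once if the lever or the slide is gripped or forced (over 35 N between it and the fingers) (contact force between the fingers and cam_lever above 35 N or contact force between the fingers and pusher_slide above 35 N).
It fails at once if the setting ring, gauge block or loupe is shifted by more than 8 mm (distance of any of setting_ring, gauge_block, loupe from where it was at the start of the episode above 0.008 m).
It also fails if it takes over 66 s, if anything falls off the work surface, if the arm or the gripper's body presses on something with over 40 N, if the wrist force passes 120 N, or if a joint passes its speed limit or range.

## Working session

There is one attempt and no reset: what is moved stays moved. The work goes in short steps, Python scripts to look and compute and a tool call to move; the robot and the scene stay as the last step left them, time stands still between calls to the robot, and variables do not carry over. Pictures are saved under pics/ and viewed, at most 10 in all, crops included, and the job is handed in when it is done.

Besides the shell and the picture viewer there is one more tool, called after "Call:" as a command line: name --argument value ..., lists and objects as JSON in quotes. apply_moves: Moves the arm, as the interface text tells. Its arguments: {"type":"object","properties":{"rows":{"type":"array"},"force":{"type":"number"}},"required":["rows"]}

```bash
mkdir -p pics; ls; python3 - <<'E'
from cell import env
import cv2
s=env.sense();print(s['time'],s['position'],s['ee_rot'],s['gripper_width'])
for c in ["top","side"]:
    d=env.snapshot(c);cv2.imwrite(f'pics/{c}0.png',d['frame'])
    print(c,d['intrinsics'].tolist(),d['k1'],d['cam_to_world'].round(3).tolist())
    for q in ["fixture","push_face","lever_knob","cam_pivot","bracket_mid","bracket_seat","setting_ring","gauge_block","loupe"]:
        print(q,[(r['position'].round() if hasattr(r['position'],'round') else r['position'],round(r['score'],2)) for r in env.tip_of(q,c)])
E
```

```text
pics
0.0 [213.45204841 586.9217774  230.55497491] [-3.14019183e+00 -1.87996254e-06  2.79280670e+00] 85.27949466384703
top [[476.61543385202583, 0.0, 274.4408790990241], [0.0, 476.61543385202583, 206.73307833239153], [0.0, 0.0, 1.0]] 0.04026158118019538 [[0.108, -0.972, 0.206, 481.916], [-0.994, -0.105, 0.027, -136.924], [-0.004, -0.208, -0.978, 896.057], [0.0, 0.0, 0.0, 1.0]]
fixture [([577.1, -65.3, -4.9], 0.72)]
push_face [([454.2, -81.1, 45.3], 0.8)]
lever_knob [([476.8, -155.0, 34.9], 0.95), ([622.8, -65.6, 20.2], 0.54)]
cam_pivot [([554.7, -117.6, 37.9], 0.61)]
bracket_mid [([605.2, -274.7, 3.8], 0.84), ([815.7, -54.2, 7.7], 0.83), ([619.8, -62.9, 22.7], 0.78)]
bracket_seat [([621.1, -68.2, 14.8], 0.81)]
setting_ring [([608.7, 18.0, -1.4], 0.84)]
gauge_block [([662.6, 17.4, 2.1], 0.65)]
loupe [([718.7, -147.6, -0.3], 0.84)]
side [[515.2005892621656, 0.0, 289.03440851106416], [0.0, 515.2005892621656, 209.20180294635009], [0.0, 0.0, 1.0]] -0.08430641954899167 [[-0.842, -0.32, 0.434, 274.618], [-0.539, 0.493, -0.683, 467.797], [0.005, -0.809, -0.587, 579.279], [0.0, 0.0, 0.0, 1.0]]
fixture []
push_face []
lever_knob [([476.9, -155.6, 33.4], 0.73)]
cam_pivot [([549.0, -120.7, 36.6], 0.81)]
bracket_mid [([617.8, -63.8, 16.3], 0.8), ([815.7, -51.6, 5.6], 0.61), ([605.7, -278.7, 4.7], 0.6)]
bracket_seat [([622.4, -62.4, 12.3], 0.84)]
setting_ring [([610.2, 22.0, 3.7], 0.69)]
gauge_block [([662.3, 16.8, 1.1], 0.85), ([620.2, -64.4, 16.5], 0.74)]
loupe [([724.2, -144.9, -0.5], 0.73)]
```

View pics/top0.png

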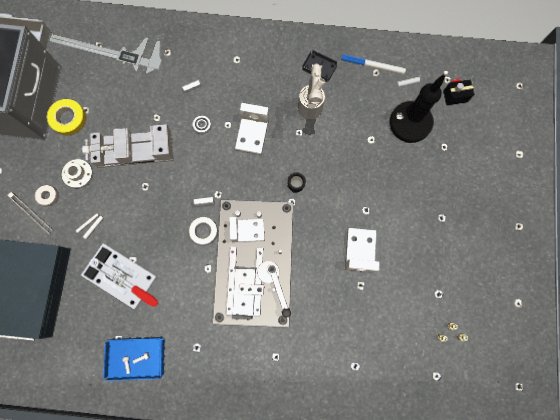

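View pics/side0.png

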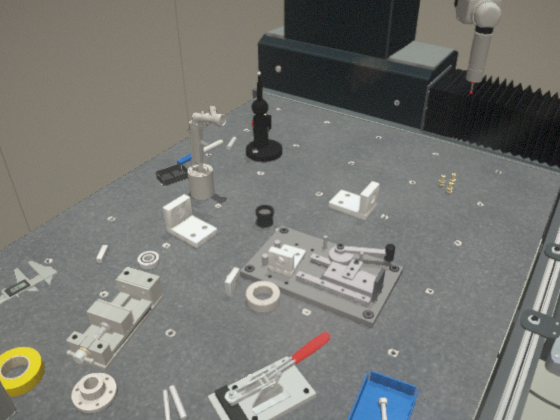

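Candidates for bracket_mid: (250,230) in the fixture, (253,128) beyond it, and (362,250) to its right. The one in the fixture is smallest and is the right one. Candidates for the lever: the black knob at (287,313), and the red toggle-clamp handle at (145,296), which is a look-alike. One close crop to check this.

```bash
python3 - <<'E'
import cv2
a=cv2.imread('pics/top0.png')[190:340,195:385]
cv2.imwrite('pics/crop0.png',cv2.resize(a,None,fx=4,fy=4,interpolation=cv2.INTER_CUBIC))
E
```

```text
(no output)
```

View pics/crop0.png

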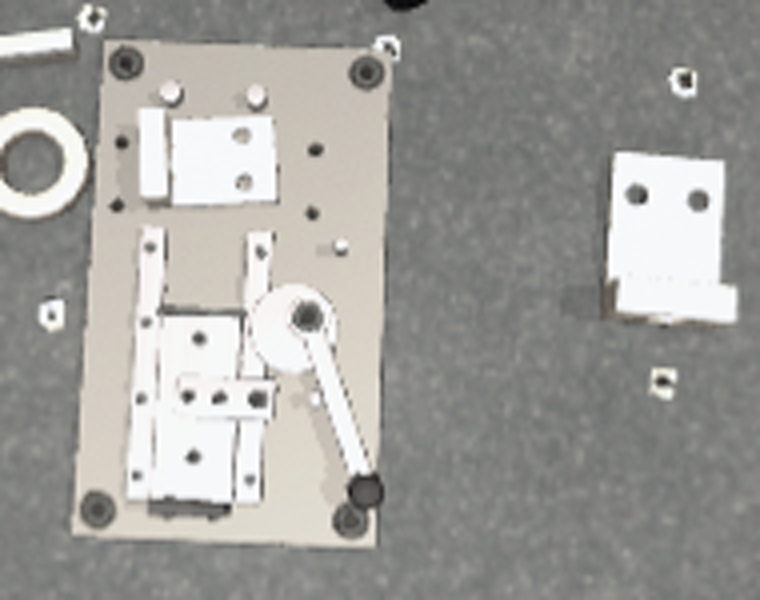

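The crop shows the small bracket in the fixture at about (208,158), the knob at (366,490), the pivot at (307,316), the dowel pins at (171,92) and (257,96), and the dark push plate at (190,508). Next I fit the fixture pose to these points.

```bash
cat > h.py <<'E'
import numpy as np,cv2
def proj(d,P):
    T=np.linalg.inv(d['cam_to_world']);p=np.asarray(P,float)@T[:3,:3].T+T[:3,3]
    s=p[:,:2]/p[:,2:];s=s*(1+d['k1']*(s**2).sum(1,keepdims=True))
    return s@d['intrinsics'][:2,:2].T+d['intrinsics'][:2,2]
def f2w(p,P):
    c,s=np.cos(p[2]),np.sin(p[2]);P=np.asarray(P,float)
    return np.c_[p[0]+c*P[:,0]-s*P[:,1],p[1]+s*P[:,0]+c*P[:,1],P[:,2]]
E
python3 - <<'E'
from cell import env
from h import *
from scipy.optimize import least_squares as ls
d=env.snapshot('top')
F=[[100,55,12],[100,-83,12],[-130,-83,12],[-130,55,12],[72,20,30],[72,-20,30],[-30,-48.5,42]]
c=np.array([[105,40],[391,45],[377,547],[72,534],[171,92],[257,96],[307,316]])
px=(c+.5)/4-.5+[195,190]
r=ls(lambda p:(proj(d,f2w(p,F))-px).ravel(),[570,-70,.07])
p=r.x;print(p,np.round(r.fun.reshape(-1,2),1).tolist())
k=(np.array([366,490])+.5)/4-.5+[195,190]
f=lambda a:f2w(p,[[-30+80*np.cos(-.611-a),-48.5+80*np.sin(-.611-a),50]])
a=ls(lambda a:(proj(d,f(a[0]))-k).ravel(),[2.1]);print('lever',a.x,a.fun,f(a.x[0]))
k=(np.array([190,500])+.5)/4-.5+[195,190]
s=ls(lambda s:(proj(d,f2w(p,[[-118+s[0],s[1],56]]))-k).ravel(),[5,0]);print('slide',s.x)
print('seat',f2w(p,[[47,0,12]]),'face0',f2w(p,[[-118,0,44]]),'pivot',f2w(p,[[-30,-48.5,36]]))
E
```

```text
[ 5.76474862e+02 -7.06726425e+01  7.05933422e-02] [[-0.6, -0.5], [0.4, 0.8], [0.2, 0.2], [-0.2, 0.5], [-0.2, -0.3], [-0.2, -0.6], [0.5, -0.2]]
lever [2.17656127] [0.06396913 0.18985968] [[ 477.07504402 -154.12619557   50.        ]]
slide [ 6.34607926 -0.67846059]
seat [[623.35780005 -67.35751047  12.        ]] face0 [[458.76876149 -78.99573994  44.        ]] pivot [[ 549.97051617 -121.16788647   36.        ]]
```

Call:
apply_moves --rows '[[[0, 0, -0.12, 12, -35, 15, -1], [0, 0, -0.24, 24, -70, 30, -1], [0, 0, -0.36, 37, -106, 45, -1], [0, 0, -0.48, 50, -142, 60, -1], [0, 0, -0.6, 62, -178, 60, -1]]]'

```text
time: 1.55
position: [276.5, 408.9, 293.3]
ee_rot: [3.138, -0.001, 2.188]
contact_force: [1.0, 0.2, -1.0]
gripper_width: 12.4
grip_force: 0.0
```

Call:
apply_moves --rows '[[[0, 0, -0.12, 12, -35, 0, -1], [0, 0, -0.24, 24, -70, 0, -1], [0, 0, -0.36, 37, -106, 0, -1], [0, 0, -0.48, 50, -142, 0, -1], [0, 0, -0.6, 62, -178, 0, -1]]]'

```text
time: 2.05
position: [337.9, 230.0, 291.5]
ee_rot: [3.141, -0.0, 1.588]
contact_force: [0.6, -0.0, 0.2]
gripper_width: 0.3
grip_force: 0.0
```

Call:
apply_moves --rows '[[[0, 0, -0.12, 12, -35, 0, -1], [0, 0, -0.24, 24, -70, 0, -1], [0, 0, -0.36, 37, -106, 0, -1], [0, 0, -0.48, 50, -142, 0, -1], [0, 0, -0.6, 62, -178, 0, -1]]]'

```text
time: 2.55
position: [400.0, 51.8, 291.6]
ee_rot: [3.141, -0.001, 0.988]
contact_force: [0.4, 0.4, 0.5]
gripper_width: -0.2
grip_force: 0.0
```

Call:
apply_moves --rows '[[[0, 0, -0.12, 12, -35, -30, -1], [0, 0, -0.24, 24, -70, -60, -1], [0, 0, -0.36, 37, -106, -90, -1], [0, 0, -0.48, 50, -142, -130, -1], [0, 0, -0.57, 61, -175, -170, -1]]]'

```text
time: 3.05
position: [459.8, -118.2, 126.8]
ee_rot: [3.14, -0.002, 0.418]
contact_force: [0.5, 0.4, 0.5]
gripper_width: -0.1
grip_force: 0.0
```

Call:
apply_moves --rows '[[[0, 0, 0, 1, -2, -25, -1], [0, 0, 0, 1, -3, -45, -1], [0, 0, 0, 1, -3, -60, -1], [0, 0, 0, 1, -3, -72, -1], [0, 0, 0, 1, -3, -80, -1]]]'

```text
time: 3.55
position: [459.7, -119.4, 46.8]
ee_rot: [-3.141, 0.0, 0.423]
contact_force: [-0.4, -0.6, -0.7]
gripper_width: 0.1
grip_force: 0.0
```

Call:
apply_moves --rows '[[[0, 0, 0, 0, 0, 0, -1], [0, 0, 0, 0, 0, 0, -1]]]'

```text
time: 3.75
position: [460.2, -119.4, 48.0]
ee_rot: [3.141, -0.0, 0.423]
contact_force: [0.5, -0.5, -0.1]
gripper_width: 0.3
grip_force: 0.0
```

```bash
python3 - <<'E'
from cell import env
import cv2
d=env.snapshot('side');cv2.imwrite('pics/s1.png',cv2.resize(d['frame'][210:340,230:430],None,fx=4,fy=4,interpolation=cv2.INTER_CUBIC))
s=env.sense();print(s['position'],s['qpos'],s['contact_force'])
E
```

```text
[ 460.35930167 -119.43247492   48.17929287] [-2.56990342e-01  3.96835893e-01  2.08753728e+00 -1.43026250e-06
  6.56161393e-01  8.90825136e-01] [-0.41167943 -0.01868464  0.4444854 ]
```

View pics/s1.png

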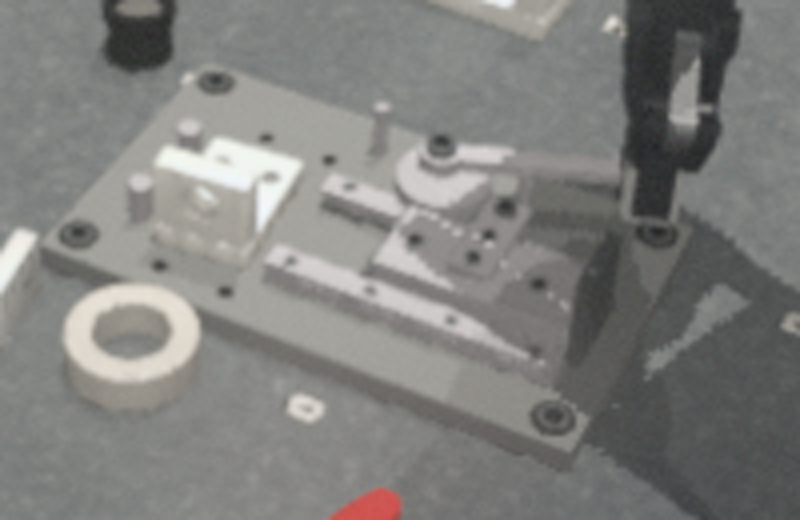

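The side crop shows the closed fingers at (655,190), between the push plate and the knob and clear of both. I'll lower to about 40 mm and feel for the knob.

Call:
apply_moves --rows '[[[0, 0, 0, 0, 0, -4, -1], [0, 0, 0, 0, 0, -8, -1], [0, 0, 0, 1.6, -3.6, -8, -1], [0, 0, 0, 3.3, -7.3, -8, -1], [0, 0, 0, 4.9, -10.9, -8, -1]]]'

```text
time: 4.3
position: [465.1, -130.7, 39.7]
ee_rot: [3.141, -0.0, 0.423]
contact_force: [-0.2, -0.3, -0.5]
gripper_width: 0.6
grip_force: 0.0
```

Call:
apply_moves --rows '[[[0, 0, 0, 0.8, -1.8, 0, -1], [0, 0, 0, 1.6, -3.6, 0, -1], [0, 0, 0, 2.5, -5.5, 0, -1], [0, 0, 0, 3.3, -7.3, 0, -1]]]'

```text
time: 4.7
position: [467.5, -137.2, 39.4]
ee_rot: [-3.14, 0.001, 0.422]
contact_force: [-1.5, 5.0, 0.7]
gripper_width: 0.4
grip_force: 2.4
```

```bash
python3 - <<'E'
import numpy as np
f=lambda a:82.8*np.array([np.cos(a),np.sin(a)])
a=-2.939
for k in range(5):
    o=f(a);print([[0,0,round(.09*j,2)]+(f(a+.09*j)-o).round(1).tolist()+[0,-1] for j in range(1,6)]); a+=.45
print(a, 'lever', -.611+.0706-(a+.233))
E
```

```text
[[0, 0, 0.09, 1.8, -7.2, 0, -1], [0, 0, 0.18, 4.3, -14.3, 0, -1], [0, 0, 0.27, 7.4, -21.0, 0, -1], [0, 0, 0.36, 11.1, -27.5, 0, -1], [0, 0, 0.45, 15.3, -33.6, 0, -1]]
[[0, 0, 0.09, 4.8, -5.7, 0, -1], [0, 0, 0.18, 10.1, -11.0, 0, -1], [0, 0, 0.27, 15.8, -15.7, 0, -1], [0, 0, 0.36, 21.9, -20.0, 0, -1], [0, 0, 0.45, 28.4, -23.6, 0, -1]]
[[0, 0, 0.09, 6.8, -3.1, 0, -1], [0, 0, 0.18, 13.8, -5.5, 0, -1], [0, 0, 0.27, 21.1, -7.3, 0, -1], [0, 0, 0.36, 28.4, -8.4, 0, -1], [0, 0, 0.45, 35.9, -8.9, 0, -1]]
[[0, 0, 0.09, 7.4, 0.2, 0, -1], [0, 0, 0.18, 14.8, 1.1, 0, -1], [0, 0, 0.27, 22.1, 2.6, 0, -1], [0, 0, 0.36, 29.3, 4.8, 0, -1], [0, 0, 0.45, 36.2, 7.6, 0, -1]]
[[0, 0, 0.09, 6.6, 3.4, 0, -1], [0, 0, 0.18, 12.9, 7.4, 0, -1], [0, 0, 0.27, 18.8, 12.0, 0, -1], [0, 0, 0.36, 24.3, 17.0, 0, -1], [0, 0, 0.45, 29.3, 22.6, 0, -1]]
-0.6889999999999998 lever -0.08440000000000014
```

Call:
apply_moves --rows '[[[0, 0, 0.09, 1.8, -7.2, 0, -1], [0, 0, 0.18, 4.3, -14.3, 0, -1], [0, 0, 0.27, 7.4, -21.0, 0, -1], [0, 0, 0.36, 11.1, -27.5, 0, -1], [0, 0, 0.45, 15.3, -33.6, 0, -1]]]'

```text
time: 5.2
position: [482.3, -170.7, 39.3]
ee_rot: [-3.139, 0.0, 0.876]
contact_force: [-1.9, 6.3, 2.1]
gripper_width: 0.1
grip_force: 2.7
```

Call:
apply_moves --rows '[[[0, 0, 0.09, 4.8, -5.7, 0, -1], [0, 0, 0.18, 10.1, -11.0, 0, -1], [0, 0, 0.27, 15.8, -15.7, 0, -1], [0, 0, 0.36, 21.9, -20.0, 0, -1], [0, 0, 0.45, 28.4, -23.6, 0, -1]]]'

```text
time: 5.7
position: [510.2, -194.4, 39.2]
ee_rot: [-3.138, -0.0, 1.327]
contact_force: [-5.2, 2.0, 3.0]
gripper_width: 0.1
grip_force: 3.0
```

Call:
apply_moves --rows '[[[0, 0, 0.09, 6.8, -3.1, 0, -1], [0, 0, 0.18, 13.8, -5.5, 0, -1], [0, 0, 0.27, 21.1, -7.3, 0, -1], [0, 0, 0.36, 28.4, -8.4, 0, -1], [0, 0, 0.45, 35.9, -8.9, 0, -1]]]'

```text
time: 6.2
position: [546.4, -204.1, 39.3]
ee_rot: [-3.139, -0.001, 1.777]
contact_force: [-5.2, -3.4, 2.1]
gripper_width: 0.2
grip_force: 3.0
```

Call:
apply_moves --rows '[[[0, 0, 0.09, 7.4, 0.2, 0, -1], [0, 0, 0.18, 14.8, 1.1, 0, -1], [0, 0, 0.27, 22.1, 2.6, 0, -1], [0, 0, 0.36, 29.3, 4.8, 0, -1], [0, 0, 0.45, 36.2, 7.6, 0, -1]]]'

```text
time: 6.7
position: [583.5, -197.1, 39.4]
ee_rot: [-3.14, 0.0, 2.227]
contact_force: [-2.5, -5.2, 0.5]
gripper_width: -0.1
grip_force: 2.7
```

Call:
apply_moves --rows '[[[0, 0, 0.09, 6.6, 3.4, 0, -1], [0, 0, 0.18, 12.9, 7.4, 0, -1], [0, 0, 0.25, 17.5, 11.0, 0, -1], [0, 0, 0.29, 20, 13.1, 0, -1]]]'

```text
time: 7.1
position: [604.2, -184.0, 39.6]
ee_rot: [-3.14, 0.001, 2.516]
contact_force: [-1.6, -5.8, -0.7]
gripper_width: 0.2
grip_force: 2.5
```

Call:
apply_moves --rows '[[[0, 0, 0, 1.4, 1.2, 0, -1], [0, 0, 0, 2.6, 2.4, 0, -1]]]'

```text
time: 7.3
position: [606.3, -181.6, 39.5]
ee_rot: [-3.14, 0.0, 2.513]
contact_force: [-2.7, -4.8, 1.1]
gripper_width: 0.1
grip_force: 2.5
```

Call:
apply_moves --rows '[[[0, 0, 0, 0.8, 0.8, 0, -1], [0, 0, 0, 1.6, 1.6, 0, -1], [0, 0, 0, 2.4, 2.4, 0, -1]]]'

```text
time: 7.6
position: [608.3, -179.1, 39.5]
ee_rot: [-3.14, -0.0, 2.513]
contact_force: [-2.6, -4.5, 1.1]
gripper_width: -0.0
grip_force: 2.6
```

Call:
apply_moves --rows '[[[0, 0, 0, -5, -5, 0, -1], [0, 0, 0, -10, -10, 10, -1], [0, 0, 0, -10, -10, 35, -1], [0, 0, 0, -15, -10, 60, -1], [0, 0, -0.1, -30, 0, 65, -1]]]'

```text
time: 8.1
position: [581.3, -180.0, 108.3]
ee_rot: [3.139, 0.006, 2.411]
contact_force: [-0.1, -0.6, -0.2]
gripper_width: 0.3
grip_force: 0.0
```

Call:
apply_moves --rows '[[[0, 0, -0.14, -30, 20, 0, -1], [0, 0, -0.28, -60, 40, 0, -1], [0, 0, -0.42, -90, 60, 0, -1], [0, 0, -0.56, -115, 80, 0, -1], [0, 0, -0.7, -140, 98, 0, -1]]]'

```text
time: 8.6
position: [437.5, -79.8, 105.2]
ee_rot: [3.141, 0.0, 1.707]
contact_force: [0.1, 1.0, -0.0]
gripper_width: 0.1
grip_force: 0.0
```

Call:
apply_moves --rows '[[[0, 0, -0.07, -4, 0, 0, -1], [0, 0, -0.07, -4, 0, 0, -1]]]'

```text
time: 8.8
position: [434.0, -80.1, 105.2]
ee_rot: [3.141, 0.0, 1.642]
contact_force: [0.1, -0.1, -0.3]
gripper_width: 0.2
grip_force: 0.0
```

```bash
python3 - <<'E'
from cell import env
import cv2
d=env.snapshot('top');cv2.imwrite('pics/t2.png',cv2.resize(d['frame'][190:340,195:385],None,fx=4,fy=4,interpolation=cv2.INTER_CUBIC))
for q in ["push_face","lever_knob"]: print(q,[(r['position'],round(r['score'],2)) for r in env.tip_of(q,'top')])
s=env.sense();print(s['time'],s['position'],s['ee_rot'])
E
```

```text
push_face [([460.3, -80.9, 45.7], 0.75)]
lever_knob [([618.3, -164.3, 37.3], 0.78)]
8.95 [435.79959909 -80.66751753 105.11099528] [3.14006453e+00 4.03995162e-04 1.64454199e+00]
```

View pics/t2.png

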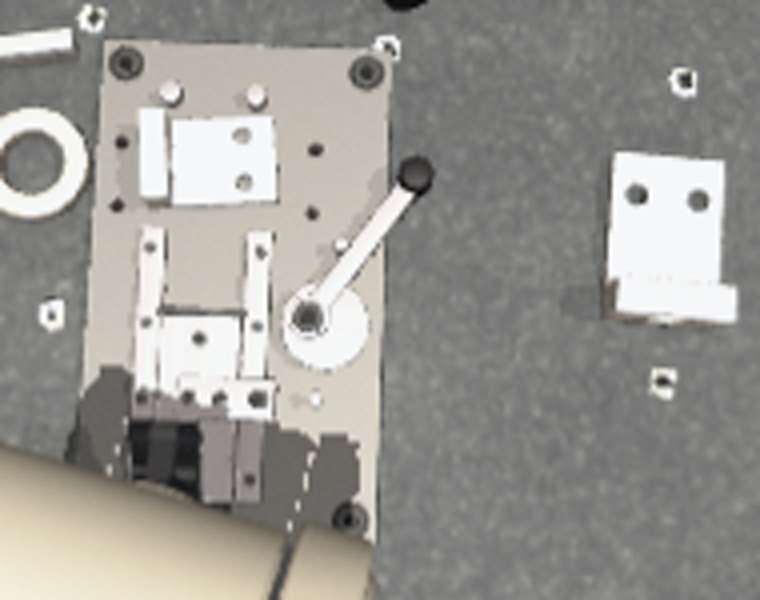

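The lever is at its open stop: knob at (416,174), bar against the stop pin at (341,246). The roller has a clear path. Now lower behind the push plate and push.

Call:
apply_moves --rows '[[[0, 0, 0, -1, 0, -25, -1], [0, 0, 0, -1, 0, -45, -1], [0, 0, 0, -1, 0, -60, -1], [0, 0, 0, -1, 0, -67, -1], [0, 0, 0, -1, 0, -67, -1]]]'

```text
time: 9.45
position: [433.7, -80.4, 36.9]
ee_rot: [-3.14, -0.0, 1.643]
contact_force: [0.7, -0.1, 0.8]
gripper_width: -0.1
grip_force: 0.0
```

Call:
apply_moves --rows '[[[0, 0, 0, 4, 0.3, 0, -1], [0, 0, 0, 8, 0.6, 0, -1], [0, 0, 0, 12, 0.8, 0, -1], [0, 0, 0, 15, 1.1, 0, -1], [0, 0, 0, 18, 1.3, 0, -1]]]'

```text
time: 9.95
position: [451.8, -78.8, 37.7]
ee_rot: [-3.141, -0.0, 1.643]
contact_force: [-2.0, -0.5, 2.5]
gripper_width: 0.1
grip_force: 1.4
```

Call:
apply_moves --rows '[[[0, 0, 0, 2, 0.1, 0, -1], [0, 0, 0, 4, 0.3, 0, -1], [0, 0, 0, 6, 0.4, 0, -1], [0, 0, 0, 8, 0.6, 0, -1], [0, 0, 0, 10, 0.7, 0, -1]]]'

```text
time: 10.45
position: [461.9, -78.2, 37.5]
ee_rot: [-3.141, -0.0, 1.643]
contact_force: [-2.7, -0.0, 2.9]
gripper_width: -0.3
grip_force: 1.3
```

Call:
apply_moves --rows '[[[0, 0, 0, 3, 0.2, 0, -1], [0, 0, 0, 6, 0.4, 0, -1], [0, 0, 0, 9, 0.6, 0, -1], [0, 0, 0, 12, 0.8, 0, -1], [0, 0, 0, 15, 1.1, 0, -1]]]'

```text
time: 10.95
position: [477.1, -77.1, 37.5]
ee_rot: [-3.142, -0.0, 1.643]
contact_force: [-2.7, 0.1, 0.7]
gripper_width: 0.0
grip_force: 1.4
```

Call:
apply_moves --rows '[[[0, 0, 0, 2, 0.1, 0, -1], [0, 0, 0, 4, 0.3, 0, -1], [0, 0, 0, 6, 0.4, 0, -1], [0, 0, 0, 8, 0.6, 0, -1], [0, 0, 0, 10, 0.7, 0, -1]]]'

```text
time: 11.45
position: [487.0, -76.4, 37.6]
ee_rot: [-3.142, 0.0, 1.643]
contact_force: [-2.5, -0.5, 1.1]
gripper_width: -0.1
grip_force: 1.3
```

Call:
apply_moves --rows '[[[0, 0, 0, 2, 0.1, 0, -1], [0, 0, 0, 4, 0.3, 0, -1], [0, 0, 0, 6, 0.4, 0, -1], [0, 0, 0, 8, 0.6, 0, -1], [0, 0, 0, 10, 0.7, 0, -1]]]'

```text
time: 11.95
position: [496.9, -75.7, 37.5]
ee_rot: [-3.141, -0.0, 1.643]
contact_force: [-3.2, -0.3, 0.9]
gripper_width: -0.1
grip_force: 1.7
```

Now 1 mm steps until the force rises.

Call:
apply_moves --rows '[[[0, 0, 0, 1, 0.1, 0, -1], [0, 0, 0, 2, 0.1, 0, -1]]]'

```text
time: 12.15
position: [498.9, -75.6, 37.6]
ee_rot: [-3.141, -0.0, 1.643]
contact_force: [-2.7, -0.2, 1.6]
gripper_width: 0.1
grip_force: 1.6
```

Call:
apply_moves --rows '[[[0, 0, 0, 1, 0.1, 0, -1], [0, 0, 0, 1.5, 0.1, 0, -1]]]'

```text
time: 12.35
position: [499.4, -75.5, 37.5]
ee_rot: [-3.14, -0.0, 1.643]
contact_force: [-8.1, -1.5, 5.5]
gripper_width: -0.2
grip_force: 3.9
```

Call:
apply_moves --rows '[[[0, 0, 0, 0.5, 0, 0, -1], [0, 0, 0, 1, 0.1, 0, -1]]]'

```text
time: 12.55
position: [499.5, -75.4, 37.4]
ee_rot: [-3.138, -0.0, 1.643]
contact_force: [-10.6, -2.3, 7.8]
gripper_width: 0.1
grip_force: 5.4
```

Call:
apply_moves --rows '[[[0, 0, 0, 0.7, 0, 0, -1], [0, 0, 0, 1.2, 0.1, 0, -1], [0, 0, 0, 1.2, 0.1, 0, -1], [0, 0, 0, 1.2, 0.1, 0, -1]]]'

```text
time: 12.95
position: [499.6, -75.3, 37.3]
ee_rot: [-3.136, -0.001, 1.643]
contact_force: [-13.3, -1.7, 9.5]
gripper_width: -0.0
grip_force: 6.6
```

```bash
python3 - <<'E'
from cell import env
import cv2
d=env.snapshot('top');cv2.imwrite('pics/t3.png',cv2.resize(d['frame'][190:340,195:385],None,fx=4,fy=4,interpolation=cv2.INTER_CUBIC))
E
```

```text
(no output)
```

View pics/t3.png

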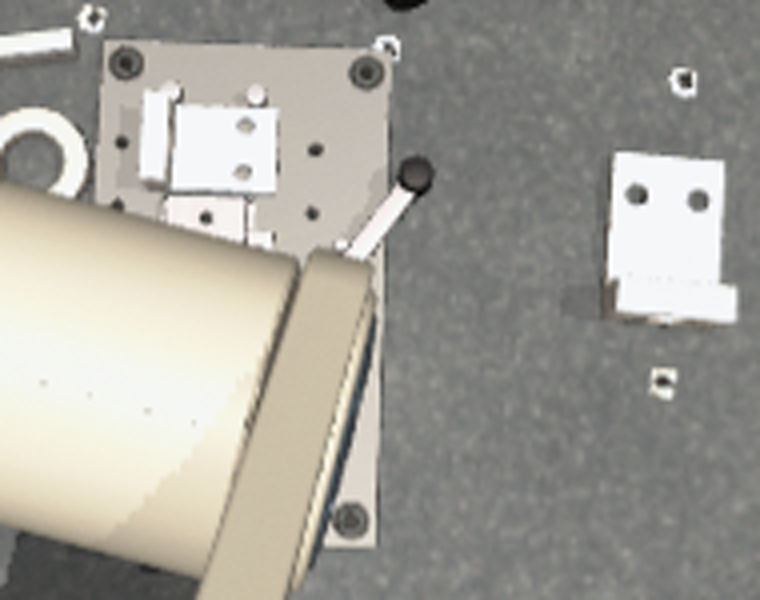

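The bracket is square against both pins: its front edge at y≈105 lies level across pins (171,92) and (257,96). I'll back off and go round to the lever's other side.

Call:
apply_moves --rows '[[[0, 0, 0, -6, -0.4, 0, -1], [0, 0, 0, -16, -1, 0, -1], [0, 0, 0, -20, -1, 25, -1], [0, 0, 0, -20, -1, 55, -1], [0, 0, 0, -15, -5, 75, -1]]]'

```text
time: 13.5
position: [487.5, -80.2, 114.2]
ee_rot: [3.14, 0.0, 1.643]
contact_force: [0.1, -0.7, -0.4]
gripper_width: -0.1
grip_force: 0.0
```

Call:
apply_moves --rows '[[[0, 0, 0.14, 30, -12, 0, -1], [0, 0, 0.28, 60, -24, 0, -1], [0, 0, 0.42, 90, -36, 0, -1], [0, 0, 0.56, 120, -48, 0, -1], [0, 0, 0.7, 145, -54, 0, -1]]]'

```text
time: 14.0
position: [634.4, -135.4, 112.8]
ee_rot: [3.14, 0.002, 2.348]
contact_force: [-0.6, 0.3, 0.1]
gripper_width: 0.3
grip_force: 0.0
```

Call:
apply_moves --rows '[[[0, 0, 0.13, 2, 0, 0, -1], [0, 0, 0.25, 3, 0, 0, -1], [0, 0, 0.25, 3, 0, 0, -1]]]'

```text
time: 14.3
position: [635.8, -134.4, 112.4]
ee_rot: [3.141, 0.001, 2.595]
contact_force: [-0.3, -0.3, 0.6]
gripper_width: -0.0
grip_force: 0.0
```

Call:
apply_moves --rows '[[[0, 0, 0, 0, 0, -25, -1], [0, 0, 0, 0, 0, -45, -1], [0, 0, 0, 0, 0, -60, -1], [0, 0, 0, 0, 0, -72, -1], [0, 0, 0, 0, 0, -72, -1]]]'

```text
time: 14.8
position: [634.5, -134.1, 39.0]
ee_rot: [-3.141, -0.002, 2.592]
contact_force: [0.3, 0.2, -0.1]
gripper_width: -0.1
grip_force: 0.0
```

Call:
apply_moves --rows '[[[0, 0, 0, -1.6, -2.6, 0, -1], [0, 0, 0, -3.6, -6, 0, -1], [0, 0, 0, -5.2, -8.6, 0, -1], [0, 0, 0, -6.7, -11.1, 0, -1], [0, 0, 0, -8.3, -13.7, 0, -1]]]'

```text
time: 15.3
position: [628.1, -147.9, 41.2]
ee_rot: [3.14, 0.002, 2.592]
contact_force: [3.7, 4.4, -0.5]
gripper_width: 0.3
grip_force: 2.4
```

```bash
python3 - <<'E'
from cell import env
import numpy as np
s=env.sense();p=s['position'];print(p,s['contact_force'])
r=p[:2]-np.array([550,-121.2]);a0=np.arctan2(r[1],r[0]);print(np.hypot(*r),a0,'lever if touching',-.5404-(a0-.233))
f=lambda a:82.3*np.array([np.cos(a),np.sin(a)])
a=a0
for k in range(5):
    o=f(a);print([[0,0,round(-.09*j,2)]+(f(a-.09*j)-o).round(1).tolist()+[0,-1] for j in range(1,6)]); a-=.45
E
```

```text
[ 628.13107763 -147.9147396    41.22718987] [ 3.66434816  4.40901578 -0.46944998]
82.57204492375767 -0.3294603966467055 lever if touching 0.02206039664670556
[[0, 0, -0.09, -2.7, -6.9, 0, -1], [0, 0, -0.18, -6.0, -13.5, 0, -1], [0, 0, -0.27, -9.9, -19.8, 0, -1], [0, 0, -0.36, -14.4, -25.7, 0, -1], [0, 0, -0.45, -19.3, -31.2, 0, -1]]
[[0, 0, -0.09, -5.4, -5.0, 0, -1], [0, 0, -0.18, -11.3, -9.5, 0, -1], [0, 0, -0.27, -17.6, -13.5, 0, -1], [0, 0, -0.36, -24.1, -16.9, 0, -1], [0, 0, -0.45, -31.0, -19.7, 0, -1]]
[[0, 0, -0.09, -7.1, -2.2, 0, -1], [0, 0, -0.18, -14.3, -3.7, 0, -1], [0, 0, -0.27, -21.7, -4.5, 0, -1], [0, 0, -0.36, -29.1, -4.7, 0, -1], [0, 0, -0.45, -36.5, -4.3, 0, -1]]
[[0, 0, -0.09, -7.3, 1.1, 0, -1], [0, 0, -0.18, -14.5, 2.9, 0, -1], [0, 0, -0.27, -21.5, 5.3, 0, -1], [0, 0, -0.36, -28.2, 8.4, 0, -1], [0, 0, -0.45, -34.7, 12.0, 0, -1]]
[[0, 0, -0.09, -6.1, 4.2, 0, -1], [0, 0, -0.18, -11.8, 8.9, 0, -1], [0, 0, -0.27, -17.0, 14.2, 0, -1], [0, 0, -0.36, -21.8, 19.8, 0, -1], [0, 0, -0.45, -26.0, 25.9, 0, -1]]
```

Call:
apply_moves --rows '[[[0, 0, -0.09, -2.7, -6.9, -0.5, -1], [0, 0, -0.18, -6.0, -13.5, -1, -1], [0, 0, -0.27, -9.9, -19.8, -1, -1], [0, 0, -0.36, -14.4, -25.7, -1, -1], [0, 0, -0.45, -19.3, -31.2, -1, -1]]]'

```text
time: 15.8
position: [609.1, -179.1, 40.7]
ee_rot: [3.139, 0.001, 2.139]
contact_force: [2.1, 5.8, 5.2]
gripper_width: -0.1
grip_force: 3.3
```

Call:
apply_moves --rows '[[[0, 0, -0.09, -5.4, -5.0, 0, -1], [0, 0, -0.18, -11.3, -9.5, 0, -1], [0, 0, -0.27, -17.6, -13.5, 0, -1], [0, 0, -0.36, -24.1, -16.9, 0, -1], [0, 0, -0.45, -31.0, -19.7, 0, -1]]]'

```text
time: 16.3
position: [578.5, -199.0, 40.7]
ee_rot: [3.138, 0.001, 1.689]
contact_force: [4.9, 4.2, 3.4]
gripper_width: -0.0
grip_force: 3.0
```

Call:
apply_moves --rows '[[[0, 0, -0.09, -7.1, -2.2, 0, -1], [0, 0, -0.18, -14.3, -3.7, 0, -1], [0, 0, -0.27, -21.7, -4.5, 0, -1], [0, 0, -0.36, -29.1, -4.7, 0, -1], [0, 0, -0.45, -36.5, -4.3, 0, -1]]]'

```text
time: 16.8
position: [542.6, -204.0, 40.8]
ee_rot: [3.136, -0.0, 1.239]
contact_force: [6.2, 0.6, 2.3]
gripper_width: 0.1
grip_force: 2.8
```

Call:
apply_moves --rows '[[[0, 0, -0.09, -7.3, 1.1, 0, -1], [0, 0, -0.18, -14.5, 2.9, 0, -1], [0, 0, -0.27, -21.5, 5.3, 0, -1], [0, 0, -0.36, -28.2, 8.4, 0, -1], [0, 0, -0.45, -34.7, 12.0, 0, -1]]]'

```text
time: 17.3
position: [507.6, -192.6, 40.8]
ee_rot: [3.137, -0.001, 0.789]
contact_force: [3.8, -4.5, 2.4]
gripper_width: 0.1
grip_force: 3.0
```

Call:
apply_moves --rows '[[[0, 0, -0.09, -6.1, 4.2, 0, -1], [0, 0, -0.18, -11.8, 8.9, 0, -1], [0, 0, -0.25, -15.9, 13, 0, -1], [0, 0, -0.31, -19.2, 16.7, 0, -1]]]'

```text
time: 17.7
position: [487.4, -175.9, 40.6]
ee_rot: [3.138, -0.001, 0.481]
contact_force: [-0.7, -6.5, 4.9]
gripper_width: 0.1
grip_force: 3.5
```

Call:
apply_moves --rows '[[[0, 0, 0, -1, 1.2, 0, -1], [0, 0, 0, -2, 2.5, 0, -1], [0, 0, 0, -2.6, 3.3, 0, -1]]]'

```text
time: 18.0
position: [485.2, -172.6, 40.6]
ee_rot: [3.138, -0.002, 0.483]
contact_force: [1.2, -5.0, 3.8]
gripper_width: 0.0
grip_force: 3.2
```

Call:
apply_moves --rows '[[[0, 0, 0, -0.5, 0.9, 0, -1], [0, 0, 0, -1, 1.8, 0, -1], [0, 0, 0, -1.3, 2.5, 0, -1]]]'

```text
time: 18.3
position: [484.1, -170.4, 40.7]
ee_rot: [3.138, -0.002, 0.484]
contact_force: [-0.0, -9.5, 3.8]
gripper_width: -0.1
grip_force: 4.8
```

Call:
apply_moves --rows '[[[0, 0, 0, -0.4, 0.9, 0, -1], [0, 0, 0, -0.7, 1.5, 0, -1]]]'

```text
time: 18.5
position: [484.0, -169.9, 40.8]
ee_rot: [3.136, -0.002, 0.484]
contact_force: [1.6, -16.3, 2.5]
gripper_width: -0.3
grip_force: 7.2
```

The locked stop is reached: the force climbs while the tip stays still. Backing off along the way in, then rising clear and checking.

Call:
apply_moves --rows '[[[0, 0, 0, 2, -5, 0, -1], [0, 0, 0, 6, -14, 0, -1], [0, 0, 0, 8, -18, 30, -1], [0, 0, 0, 0, -30, 80, -1], [0, 0, 0, -30, -45, 120, -1]]]'

```text
time: 19.0
position: [456.0, -212.0, 158.5]
ee_rot: [3.14, -0.002, 0.484]
contact_force: [0.3, -0.4, 0.0]
gripper_width: 0.0
grip_force: 0.0
```

Call:
apply_moves --rows '[[[0, 0, 0, -30, -30, 30, -1], [0, 0, 0, -60, -60, 50, -1], [0, 0, 0, -80, -90, 50, -1], [0, 0, 0, -90, -120, 50, -1], [0, 0, 0, -90, -120, 50, -1]]]'

```text
time: 19.5
position: [363.1, -334.3, 207.0]
ee_rot: [3.14, 0.0, 0.48]
contact_force: [0.3, -0.1, 0.6]
gripper_width: -0.0
grip_force: 0.0
```

```bash
python3 - <<'E'
from cell import env
import cv2
d=env.snapshot('top');cv2.imwrite('pics/t4.png',cv2.resize(d['frame'][190:340,195:385],None,fx=4,fy=4,interpolation=cv2.INTER_CUBIC))
for q in ["push_face","lever_knob","bracket_mid"]: print(q,[(r['position'],round(r['score'],2)) for r in env.tip_of(q,'top')])
s=env.sense();print(s['time'],s['position'],s['contact_force'])
E
```

```text
push_face [([510.8, -74.3, 42.9], 0.96), ([549.3, -117.4, 34.7], 0.18)]
lever_knob [([478.7, -153.2, 35.4], 0.82)]
bracket_mid [([628.1, -67.4, 22.0], 0.81), ([815.4, -53.2, 9.2], 0.66), ([605.8, -277.6, 4.2], 0.57), ([476.9, -155.9, 37.1], 0.29)]
19.7 [ 364.19529557 -330.40834095  206.17537367] [-0.36243465  0.19295668  0.51486734]
```

View pics/t4.png

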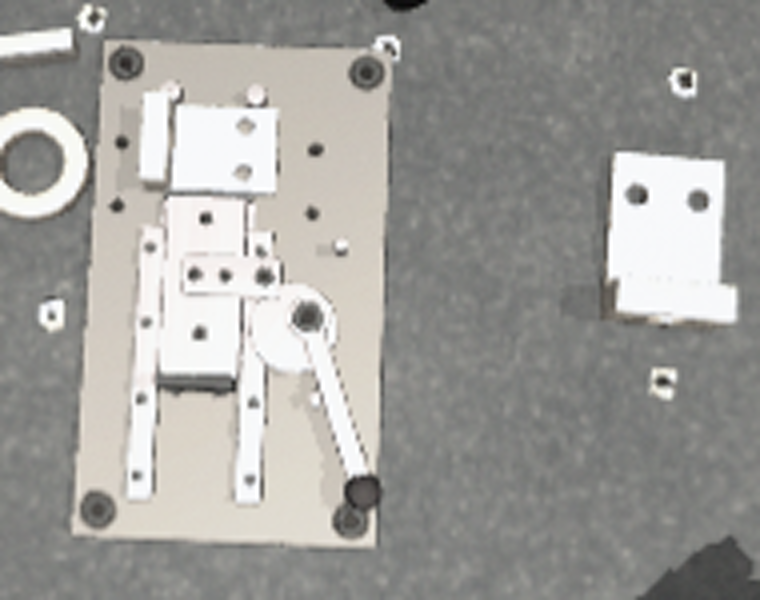

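The knob at (363,490) is at the locked stop. The cam stands behind the roller at (264,277), and the bracket is square against both pins. The arm is clear.

```bash
python3 -c "
from cell import env
print(env.hand_in())"
```

```text
the job is handed in; nothing more can be done
None
```

The job is handed in after about 20 s of the 66 s. The last picture shows the lever at its locked stop, the cam behind the roller, the bracket square against both pins, and the arm clear; the hand-in returned no verdict.

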